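# Unlatch and open the garden case

## Robot

A 7-joint arm with a two-finger parallel gripper is mounted at the origin on the work surface. World frame = base frame: x ahead of the robot, y to its left, z up, the work surface at z = 0. Lengths are in m, angles in rad, forces in N, time in s.
With the tool pointing down it reaches from about 0.425 to 0.925 m from the base axis. Payload 6.8 kg.
Tool frame: the origin (TCP) lies between the finger pads; the fingertips stand r.tcp_to_tips ahead of it and the grasp point (between the pads) is the TCP (r.tcp_to_tips is the distance from the TCP to the fingertips, in m); z points along the fingers, y is the line along which they close (so a half turn about z gives the same grasp; the last joint's range is limited). The gripper opens to 85 mm and grips with 20 to 120 N. Pads are 22 mm wide; open, the fingers measure 114 mm over their backs; the gripper's body (76 mm by 85 mm) begins 54 mm behind the grasp point. The pads swing forward as they close: fully open they stand 13 mm farther back than shut.
Start: joints at [-1.445, 0.477, 0.022, 1.555, -0.011, 1.109, -0.083], TCP at [0.156, 0.657, 0.218] pointing down, gripper open.
Joint ranges: [-2.96, 2.96], [-0.34, 2.1], [-1.41, 1.46], [0.24, 2.44], [-1.37, 4.51], [0.17, 1.92], [-2.96, 2.96]. Speed limits (rad/s): [2.39, 2.39, 3.14, 3.14, 3.14, 3.14, 3.14].

## Interface

Orientations are given as a rotation vector (axis times angle).
In Python, from bench import r gives the robot as it stands.
- The arm moves only by the tool servo_tool, never from a script. Its argument "commands" is a list of rows, each a list of 2 entries, a list of its own where there are three numbers: the shift along the tool's x, y, z normalised to -1 to 1, where 1 is 250 mm, then the turn, a rotation vector about the tool's x, y, z normalised to -1 to 1, where 1 is 90 degrees. In form: [[[dx, dy, dz], [ax, ay, az]], ...]. A call has 1 to 20 rows; each row is the pose to reach, as a shift and turn from the pose commanded when the call began, along the tool's axes at that moment; what a row does not reach only later rows make up. A row lasts 1/10 s, in which the tool goes at most 50 mm and 8.59 degrees, less where a joint would pass 70% of its speed; a pose out of reach is approached as far as the arm can. A call with a number of a shift or a turn outside -1 to 1 is refused whole. A call with a gripper value outside its range is refused whole. "claw" is the closure, from 0 (fully open) to 1 (shut), set as the call begins (left out, the last holds). The fingers move at their own pace and stop on an object; "squeeze" is the grip in N (left out, the last holds). Time passes only in rows, so rows that repeat a pose let the fingers close. It gives the time, the measured TCP pose, the force, the opening and the grip force at its end, in the units of the state.
- r.get_obs(): the state, without advancing time (a new reading comes with each control period).
- r.grab_frame(name): name is "scene" or "top"; returns (picture, depth): 384x512x3 uint8, red, green, blue; 384x512 float32, m along the optical axis (not along the pixel's ray), 0 where there is no reading.
- r.camera_model(name): a dict with "fx", "fy", "cx", "cy" (pixels), "k1" (the pictures are not rectified: a ray, as slopes to the right and down, at radius r is drawn at 1 + k1 r^2 times it, then the intrinsics apply), "extrinsics" (4x4, takes a point from camera to world coordinates). Camera axes: x right, y down, z forward; pixel columns grow to the right and rows downward; lengths in m; the calibration is good to about 2 mm. A picture is of the moment at which its call begins. camera_model takes no time and is no camera call.
- r.hand_in(): hands the job in; it is judged then, once.
Trained networks look in the newest picture that a camera, given by its name, has taken for a name from the list of things; names that differ only in an ending like _2 or _b are one class to them, and where a whole thing is asked for, a point or a joint stands for the part that bears it (a point fixed in the world has none). Each returns a list of dicts, best first, with "confidence" (0 to 1); they miss things now and then, are a little off and sometimes report something else, mostly with a low value. They report only what shows in the picture. A call takes as long as a camera call.
- r.boxes_of(camera, target): "uv" ([column, row] in pixels, amid what is visible of it).
- r.mark_of(camera, target): "uv" ([column, row] in pixels: a listed point, or the origin of a listed thing).
The state is a dict: "clock": time; "joints": joint angles; "qvel": joint speeds; "tau": joint torques, N m; "tcp_pos": TCP position; "orientation": TCP orientation; "contact_force": force on the tool from outside, world axes, zero at the start; "moment": the same for the moment, N m; "grip_width": finger opening in m; "gripper_force": force on a finger pad.
Only numpy, scipy, OpenCV 4.12 (cv2) and the standard library are available. Lean on these libraries where they do the work, as an engineer would, in place of code of your own. Each camera call takes 0.05 s, during which the arm holds its last target. There are 200 camera calls.

## Task

Open the grey steel garden case on the counter: swing the latch lever on its front round a quarter turn so that its tongue is clear of the lid, then raise the lid by its bar until it stands nearly upright, and let go. The lever swings free to one side only and you cannot see which, so feel for it, and do not force it: the lever must not be bent. Leave the jar, the flowerpot and the trowel alone.

Things in the scene. Friction and masses are not known exactly. Their poses are not given: they have to be found in the camera images.
- case: Grey steel case fixed to the counter, 160 (x) x 280 (y) x 100 mm, walls 4 mm. Origin: centre of its underside; x points from the front (latch side, towards the robot) to the hinge side, z up. Its lid is 164 x 284 x 12 mm, top face 112 mm up, front edge at x = -82 mm. A latch housing, 60 mm wide and 108 mm high, stands out from the middle of the front wall to x = -122 mm.
- latch_pivot (a point): Where the latch's upright pivot axis meets the underside of tongue and arm: case x = -96, y = 0, 114.5 mm up. The flat steel tongue (10 mm wide, 5 mm thick) reaches 30 mm from it over the lid's edge; on its other side the lever arm (12 mm wide, 5 mm thick) points to the robot while latched and carries the post 45 mm from the pivot. Top of tongue and arm: 119.5 mm up.
- latch (a joint): Latch angle, rad: 0 latched, growing counter-clockwise from above; post at case (-96 - 45 cos q, -45 sin q) mm. Starts within 0.1 of 0, stays where left. One way it swings to 1.9 (2 to 5 N at the post); the other way a slightly yielding stop hidden in the housing blocks it at 0.3 (10 N at 0.33). Which way varies and cannot be seen. Past 1.3 the tongue is clear; until then the lid is held.
- lever (a joint): Elastic bend of the lever arm about the same pivot, relative to the hub and tongue, rad, same sign as the latch, adding to its angle at the post; 0 unbent. Springy: 4 N m per rad, 9 N at the post bends it 0.1. Beyond 0.3 either way (about 27 N at the post) the lever counts as bent.
- lever_post (a point): Centre of the top of the lever's upright round steel post, 10 mm in diameter, standing 32 mm above the arm (top 151.5 mm above the counter); it can be pinched from above.
- lid (a joint): Opening angle of the lid, rad: 0 shut, 1.5 the stop. It hinges about a line along the case's y at x = 80 mm, 100 mm above the counter, front edge rising. 0.35 kg on a stiff hinge (friction 0.45 N m): it stays at any angle.
- lid_bar (a point): Middle of the lid's round black plastic bar handle, 10 mm in diameter, 100 mm long along the case's y between two uprights. With the lid shut it lies at case x = -35 mm, 142 mm above the counter, its axis 30 mm above the lid's top face (115 mm in front of the hinge line and 42 mm above it).
- jar: Glass pint jar with a steel twist cap, 82 mm in diameter, 130 mm high; origin at the centre of its underside. To be left alone.
- pot: White ceramic flowerpot, rim 120 mm in diameter, 110 mm high; origin at the centre of its underside. To be left alone.
- trowel: Yellow plastic trowel lying in front of the case, about 290 mm long, 70 mm wide, 30 mm high; origin on its underside near the middle, x towards the blade. To be left alone.

How it is judged:
By the outcome, as a careful person would: the job done as asked, in the order asked, and still so for the second after the job is handed in, with the robot touching nothing.
It also fails if it takes over 58 s, if anything falls off the work surface, if the arm or the gripper's body presses on something with over 40 N, if the wrist force passes 120 N, or if a joint passes its speed limit or range.

## Working session

There is one attempt and no reset: what is moved stays moved. The work goes in short steps, Python scripts to look and compute and a tool call to move; the robot and the scene stay as the last step left them, time stands still between calls to the robot, and variables do not carry over. Pictures are saved under pics/ and viewed, at most 11 in all, crops included, and the job is handed in when it is done.

Besides the shell and the picture viewer there is one more tool, called after "Request:" as a command line: name --argument value ..., lists and objects as JSON in quotes. servo_tool: Moves the arm, as the interface text tells. Scaled input: -1 to 1 covers 250 mm each way for a shift and 90 degrees each way for a turn. Its arguments: {"type":"object","properties":{"commands":{"type":"array"},"claw":{"type":"number"},"squeeze":{"type":"number"}},"required":["commands"]}

```bash
mkdir -p pics
cat > h.py <<'E'
import numpy as np, cv2
from bench import r
from scipy.spatial.transform import Rotation as R
def ray(cam,uv):
    m=r.camera_model(cam); d=np.array([(uv[0]-m['cx'])/m['fx'],(uv[1]-m['cy'])/m['fy']]); s=d.copy()
    for _ in range(20): s=d/(1+m['k1']*(s@s))
    T=np.array(m['extrinsics']); return T[:3,3],T[:3,:3]@np.array([s[0],s[1],1])
def atz(cam,uv,z):
    o,d=ray(cam,uv); return o+d*(z-o[2])/d[2]
def tri(uva,uvb):
    (o1,d1),(o2,d2)=ray('scene',uva),ray('top',uvb)
    t=np.linalg.lstsq(np.c_[d1,-d2],o2-o1,rcond=None)[0]
    a,b=o1+t[0]*d1,o2+t[1]*d2; return (a+b)/2,np.linalg.norm(a-b)
def save(cam,name):
    p,d=r.grab_frame(cam); cv2.imwrite('pics/'+name,p[:,:,::-1]); return p,d
def st():
    o=r.get_obs(); print({k:np.round(o[k],4).tolist() for k in ('clock','tcp_pos','orientation','contact_force','grip_width','joints')})
E
python3 - <<'E'
from h import *
st(); print(r.tcp_to_tips)
save('scene','s0.png'); save('top','t0.png')
for n in ['latch_pivot','lever_post','lid_bar','case','jar','pot','trowel']:
    a=r.mark_of('scene',n); b=r.mark_of('top',n)
    print(n,[(np.round(x['uv']).tolist(),round(x['confidence'],2)) for x in a[:2]],[(np.round(x['uv']).tolist(),round(x['confidence'],2)) for x in b[:2]])
    if a and b: print('  ',[np.round(v,4) for v in tri(a[0]['uv'],b[0]['uv'])])
print(R.from_rotvec(r.get_obs()['orientation']).as_matrix().round(3))
E
```

```text
{'clock': 0.0, 'tcp_pos': [0.1563, 0.656, 0.217], 'orientation': [-0.3664, -3.1201, 0.0028], 'contact_force': [0.0079, 0.181, 0.8468], 'grip_width': 0.0855, 'joints': [-1.4451, 0.4778, 0.0223, 1.5564, -0.0115, 1.1093, -0.0831]}
0.019
latch_pivot [([282.0, 170.0], 0.77)] [([215.0, 190.0], 0.74), ([216.0, 173.0], 0.2)]
   [array([0.5447, 0.1267, 0.131 ]), np.float64(0.0033)]
lever_post [([275.0, 154.0], 0.44), ([222.0, 192.0], 0.18)] [([210.0, 208.0], 0.53)]
   [array([0.4885, 0.14  , 0.1623]), np.float64(0.0138)]
lid_bar [([293.0, 179.0], 0.67)] [([217.0, 171.0], 0.84), ([272.0, 246.0], 0.46)]
   [array([0.604 , 0.1222, 0.1391]), np.float64(0.0041)]
case [] [([221.0, 173.0], 0.93)]
jar [([187.0, 294.0], 0.83)] [([375.0, 172.0], 0.7)]
   [array([ 0.626 , -0.3999,  0.017 ]), np.float64(0.0025)]
pot [([341.0, 145.0], 0.74)] [([119.0, 192.0], 0.7)]
   [array([0.5667, 0.4764, 0.0038]), np.float64(0.0065)]
trowel [([219.0, 193.0], 0.76)] [([273.0, 247.0], 0.77)]
   [array([ 0.3793, -0.0527, -0.0155]), np.float64(0.0057)]
[[-0.973  0.232 -0.   ]
 [ 0.232  0.973  0.   ]
 [ 0.     0.    -1.   ]]
```

View pics/s0.png

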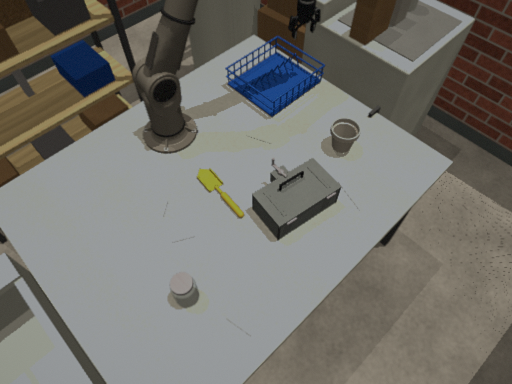

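View pics/t0.png

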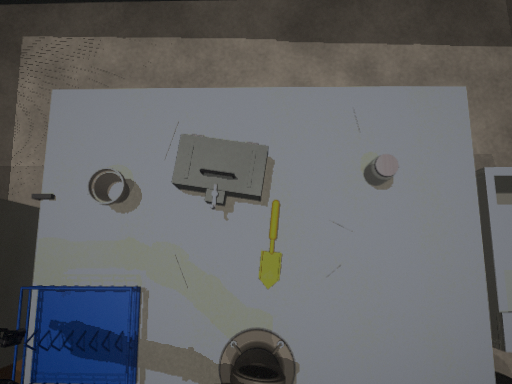

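The scene view shows the case at about (297,197), with the latch post at (274,161) and the bar at (291,180). The top view shows the case centred near (221,168) and turned slightly, the latch near (214,195), the trowel at (273,245), the jar at (384,167) and the pot at (109,186). I'll zoom in next.

Run:
```python
from h import *
p=cv2.imread('pics/t0.png')[125:220,160:280]; a=cv2.resize(p,None,fx=4.9,fy=4.9,interpolation=cv2.INTER_CUBIC)
p=cv2.imread('pics/s0.png')[145:240,245:350]; b=cv2.resize(p,None,fx=4.9,fy=4.9,interpolation=cv2.INTER_CUBIC)
cv2.imwrite('pics/ta.png',a); cv2.imwrite('pics/sa.png',b)
# lid plane from top depth
_,d=r.grab_frame('top'); m=r.camera_model('top'); T=np.array(m['extrinsics'])
v,u=np.mgrid[125:220,160:280]; P=[]
for uu,vv in zip(u.ravel(),v.ravel()):
    z=d[vv,uu]
    if z>0:
        o,dd=ray('top',(uu,vv)); P.append(o+dd*z)
P=np.array(P); Q=P[(P[:,2]>.10)&(P[:,2]<.120)]
rect=cv2.minAreaRect((Q[:,:2]*1000).astype(np.float32)); print(len(Q),rect,np.median(Q[:,2]))
print(cv2.boxPoints(rect).round(1).tolist())
H=P[P[:,2]>.128]; print(H.round(3).tolist()[:60])
```

```text
Traceback (most recent call last):
  File "h.py", line 5, in ray
    m=r.camera_model(cam); d=np.array([(uv[0]-m['cx'])/m['fx'],(uv[1]-m['cy'])/m['fy']]); s=d.copy()
ValueError: time passes only in moves, steps and waits
```

View pics/ta.png

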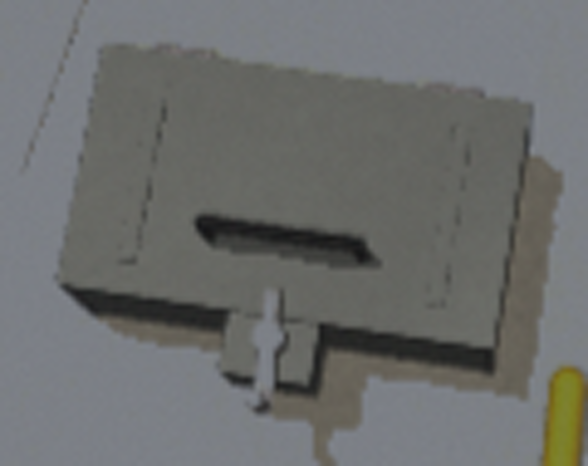

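View pics/sa.png

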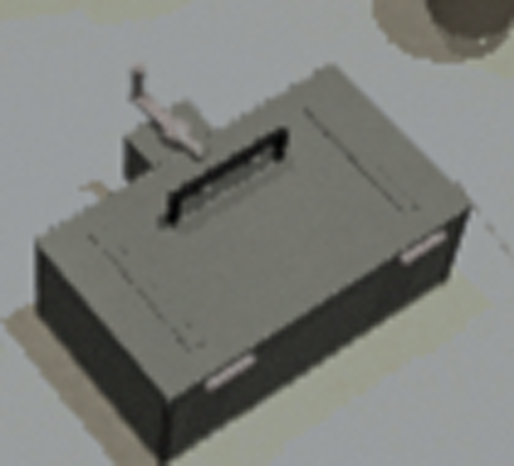

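The top crop shows the lid corners at crop (100,45), (530,103), (495,350) and (62,283). The tongue, arm and post run down from (272,290) to (262,400), and the bar from (200,220) to (370,255). In the scene crop the post top is at (137,72), which is full image (273,159.7), and the bar runs from (172,198) to (283,135).

```bash
sed -i 's/^def ray/from functools import lru_cache\nM=lru_cache(None)(lambda c:r.camera_model(c))\ndef ray/; s/m=r.camera_model(cam);/m=M(cam);/' h.py
cat > case.py <<'E'
from h import *
_,d=r.grab_frame('top'); P=[]
for vv in range(125,225):
  for uu in range(160,285):
    if d[vv,uu]>0:
        o,dd=ray('top',(uu,vv)); P.append(o+dd*d[vv,uu])
P=np.array(P); Q=P[(P[:,2]>.104)&(P[:,2]<.118)]
E
python3 - <<'E'
from case import *
rect=cv2.minAreaRect((Q[:,:2]*1000).astype(np.float32)); print(len(Q),rect,np.median(Q[:,2]))
H=P[P[:,2]>.128]; print(H.round(3).tolist()[:40])
k=4.9
tc=lambda x,y:(160+(x+.5)/k-.5,125+(y+.5)/k-.5); sc=lambda x,y:(245+(x+.5)/k-.5,145+(y+.5)/k-.5)
for n,q in dict(bl=(100,45),br=(530,103),fr=(495,350),fl=(62,283)).items(): print(n,atz('top',tc(*q),.112).round(4))
for n,q in dict(bl=(335,65),br=(468,208),fr=(165,400),fl=(38,240)).items(): print('scene',n,atz('scene',sc(*q),.112).round(4))
print('post',tri(sc(138,70),tc(260,405)), atz('scene',sc(138,70),.1515),atz('top',tc(260,405),.1515))
print('barends',tri(sc(172,198),tc(368,243)),tri(sc(283,135),tc(202,218)))
E
```

```text
4609 ((608.3534545898438, 118.87852478027344), (285.0753173828125, 221.8871612548828), 81.14999389648438) 0.11112638636479
[[0.608, 0.172, 0.144], [0.608, 0.168, 0.145], [0.608, 0.165, 0.145], [0.609, 0.163, 0.142], [0.605, 0.171, 0.145], [0.604, 0.168, 0.148], [0.604, 0.165, 0.147], [0.605, 0.159, 0.144], [0.605, 0.156, 0.145], [0.605, 0.153, 0.144], [0.605, 0.15, 0.146], [0.604, 0.146, 0.148], [0.606, 0.144, 0.14], [0.606, 0.141, 0.141], [0.602, 0.171, 0.145], [0.601, 0.168, 0.147], [0.601, 0.165, 0.147], [0.602, 0.162, 0.146], [0.602, 0.159, 0.145], [0.601, 0.155, 0.149], [0.602, 0.153, 0.146], [0.602, 0.15, 0.146], [0.601, 0.146, 0.147], [0.601, 0.143, 0.148], [0.602, 0.141, 0.145], [0.602, 0.138, 0.144], [0.601, 0.134, 0.146], [0.601, 0.131, 0.149], [0.603, 0.129, 0.14], [0.601, 0.125, 0.147], [0.602, 0.122, 0.144], [0.603, 0.12, 0.138], [0.601, 0.169, 0.137], [0.6, 0.166, 0.141], [0.6, 0.163, 0.138], [0.599, 0.159, 0.144], [0.599, 0.156, 0.145], [0.598, 0.152, 0.147], [0.599, 0.15, 0.144], [0.598, 0.146, 0.147]]
bl [0.7326 0.2445 0.112 ]
br [ 0.6916 -0.0366  0.112 ]
fr [ 0.5295 -0.0137  0.112 ]
fl [0.5736 0.2633 0.112 ]
scene bl [0.5795 0.267  0.112 ]
scene br [0.7367 0.2368 0.112 ]
scene fr [ 0.6922 -0.0394  0.112 ]
scene fl [ 0.5355 -0.0111  0.112 ]
post (array([0.49168996, 0.13249371, 0.14386543]), np.float64(0.005195459221824426)) [0.49685458 0.13044043 0.1515    ] [0.4891199  0.12929865 0.1515    ]
barends (array([0.59217028, 0.06626512, 0.14651491]), np.float64(0.003469931851323766)) (array([0.60884417, 0.16963362, 0.14160686]), np.float64(0.000440372685620783))
```

The lid gives a case centre of about (0.634, 0.114) and a yaw of -8.85°. The triangulated heights match the text: bar 0.142–0.147, lid 0.111. I'll move towards the post now.

Request:
servo_tool --commands '[[[0, 0, -0.14], [0, 0, 0]], [[-0.9, -0.86, -0.2], [0, 0, -0.05]], [[-0.9, -0.86, -0.2], [0, 0, -0.05]], [[-0.9, -0.86, -0.2], [0, 0, -0.05]], [[-0.9, -0.86, -0.2], [0, 0, -0.05]], [[-0.9, -0.86, -0.2], [0, 0, -0.05]], [[-0.9, -0.86, -0.2], [0, 0, -0.05]], [[-0.9, -0.86, -0.2], [0, 0, -0.05]], [[-0.9, -0.86, -0.2], [0, 0, -0.05]], [[-0.9, -0.86, -0.2], [0, 0, -0.05]]]' --claw 0 --squeeze 20

```text
clock: 1.9
tcp_pos: [0.3246, 0.3967, 0.2681]
orientation: [-0.242, -3.132, -0.002]
contact_force: [-0.8, 0.4, 0.2]
grip_width: 0.0853
gripper_force: 0.0
```

```bash
cat >> h.py <<'E'
YAW=np.radians(-8.85); O=np.array([.634,.114,0]); C=np.array([[np.cos(YAW),-np.sin(YAW),0],[np.sin(YAW),np.cos(YAW),0],[0,0,1]])
def cw(p): return O+C@np.array(p)   # case metres -> world
def wc(p): return C.T@(np.array(p)-O)
def rel(p,Rt=None):
    o=r.get_obs(); R0=R.from_rotvec(o['orientation']); p=np.array(p)
    s=R0.as_matrix().T@(p-o['tcp_pos'])/.25
    t=np.zeros(3) if Rt is None else (R0.inv()*R.from_matrix(Rt)).as_rotvec()/(np.pi/2)
    return s.round(3).tolist(),t.round(3).tolist()
def down(yang): # tool down, y axis at case-yaw angle yang (deg)
    a=np.radians(yang)+YAW; y=np.array([np.cos(a),np.sin(a),0]); z=np.array([0,0,-1.]); return np.c_[np.cross(y,z),y,z]
E
python3 - <<'E'
from h import *
st(); print(rel(cw([-.141,-.003,.23]),down(90)), cw([-.141,-.003,.23]))
E
```

```text
{'clock': 1.9, 'tcp_pos': [0.3246, 0.3967, 0.2681], 'orientation': [-0.2416, -3.1319, -0.0015], 'contact_force': [-0.7747, 0.4492, 0.2444], 'grip_width': 0.0853, 'joints': [-1.1044, 0.158, 0.1108, 1.8844, -0.0204, 1.0996, 0.4311]}
([-0.833, -0.939, 0.151], [0.001, -0.0, 0.0]) [0.49421713 0.13272831 0.23      ]
```

Request:
servo_tool --commands '[[[-0.83, -0.94, 0.0], [0, 0, 0]], [[-0.83, -0.94, 0.0], [0, 0, 0]], [[-0.83, -0.94, 0.0], [0, 0, 0]], [[-0.83, -0.94, 0.0], [0, 0, 0]], [[-0.83, -0.94, 0.0], [0, 0, 0]], [[-0.83, -0.94, 0.0], [0, 0, 0]], [[-0.83, -0.94, 0.0], [0, 0, 0]], [[-0.83, -0.94, 0.15], [0, 0, 0]], [[-0.83, -0.94, 0.15], [0, 0, 0]], [[-0.83, -0.94, 0.15], [0, 0, 0]], [[-0.83, -0.94, 0.15], [0, 0, 0]]]'

```text
clock: 3.0
tcp_pos: [0.4945, 0.1329, 0.2316]
orientation: [0.239, 3.131, 0.001]
contact_force: [-0.0, 0.4, 0.2]
grip_width: 0.0854
gripper_force: 0.0
```

Run:
```python
from h import *
st(); print(rel(cw([-.141,-.003,.145]),down(90)), wc(r.get_obs()['tcp_pos']))
p,_=r.grab_frame('scene'); cv2.imwrite('pics/s1.png',cv2.resize(p[100:220,210:350,::-1],None,fx=5,fy=5,interpolation=cv2.INTER_CUBIC))
```

```text
{'clock': 3.0, 'tcp_pos': [0.4945, 0.1329, 0.2316], 'orientation': [0.2394, 3.1314, 0.0012], 'contact_force': [-0.0089, 0.3794, 0.1652], 'grip_width': 0.0854, 'joints': [-0.6957, 0.1943, 0.3593, 1.9449, -0.0803, 1.0147, 1.1179]}
([0.001, -0.001, 0.346], [0.001, 0.001, 0.001]) [-0.14074783 -0.00279385  0.2315746 ]
```

View pics/s1.png

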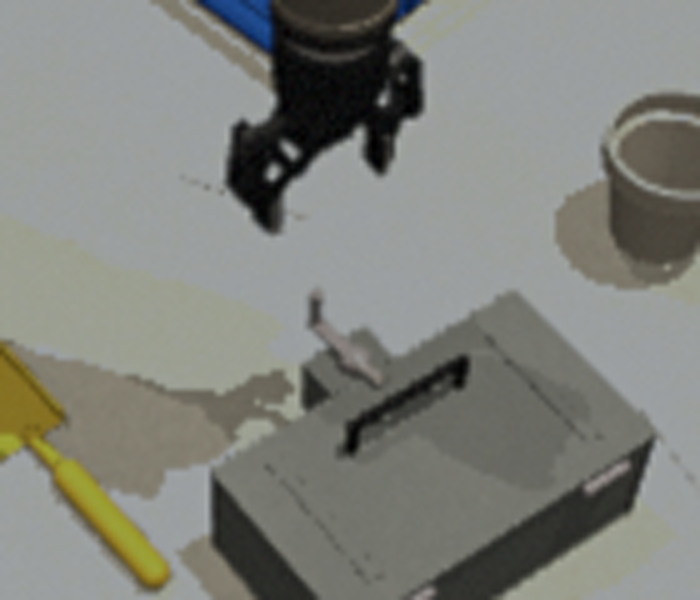

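The picture shows the open fingers above and astride the post: tips at about (268,225) and (380,165), post top at (316,293). I'll descend in two steps, then pinch.

Request:
servo_tool --commands '[[[0, 0, 0.18], [0, 0, 0]], [[0, 0, 0.26], [0, 0, 0]], [[0, 0, 0.3], [0, 0, 0]], [[0, 0, 0.33], [0, 0, 0]], [[0, 0, 0.345], [0, 0, 0]], [[0, 0, 0.345], [0, 0, 0]], [[0, 0, 0.345], [0, 0, 0]]]'

```text
clock: 3.75
tcp_pos: [0.4947, 0.1313, 0.1451]
orientation: [0.244, 3.131, 0.001]
contact_force: [0.3, -0.1, 0.1]
grip_width: 0.0853
gripper_force: 0.0
```

Request:
servo_tool --commands '[[[0, 0, 0], [0, 0, 0]], [[0, 0, 0], [0, 0, 0]], [[0, 0, 0], [0, 0, 0]], [[0, 0, 0], [0, 0, 0]], [[0, 0, 0], [0, 0, 0]], [[0, 0, 0], [0, 0, 0]], [[0, 0, 0], [0, 0, 0]], [[0, 0, 0], [0, 0, 0]], [[0, 0, 0], [0, 0, 0]], [[0, 0, 0], [0, 0, 0]]]' --claw 1 --squeeze 20

```text
clock: 4.75
tcp_pos: [0.4941, 0.1311, 0.1442]
orientation: [0.244, 3.132, 0.0]
contact_force: [0.1, -0.1, -0.2]
grip_width: -0.0001
gripper_force: 0.0
```

The gripper closed on nothing, so I'll look again.

Run:
```python
from h import *
st(); T=[]
for c,(v0,v1,u0,u1) in dict(scene=(130,200,240,320),top=(160,230,175,255)).items():
    p,_=r.grab_frame(c); T.append(cv2.resize(p[v0:v1,u0:u1,::-1],(400,350),interpolation=cv2.INTER_CUBIC))
cv2.imwrite('pics/m2.png',np.hstack(T))
for c in('scene','top'):
  for n in('lever_post','latch_pivot'): print(c,n,[(x['uv'],x['confidence']) for x in r.mark_of(c,n)[:2]])
```

```text
{'clock': 4.75, 'tcp_pos': [0.4941, 0.1311, 0.1442], 'orientation': [0.2436, 3.1321, 0.0], 'contact_force': [0.142, -0.1058, -0.1652], 'grip_width': -0.0001, 'joints': [-0.6648, 0.308, 0.3406, 2.0341, -0.1388, 0.821, 1.1714]}
scene lever_post [([275.4, 158.6], 0.39)]
scene latch_pivot [([279.5, 171.4], 0.59)]
top lever_post [([270.5, 246.1], 0.5)]
top latch_pivot [([217.2, 192.0], 0.78)]
```

View pics/m2.png

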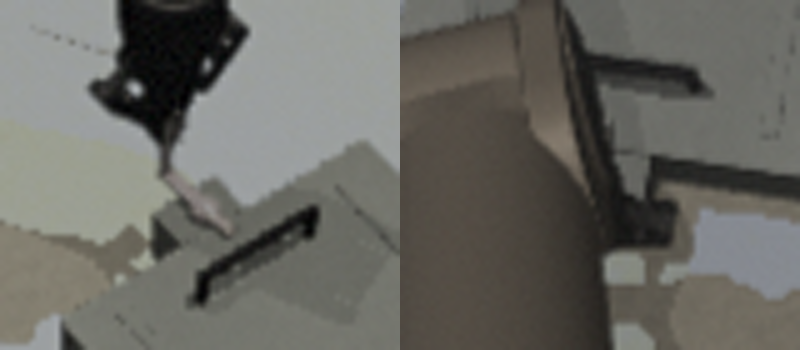

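The scene crop shows the shut fingertips at about (168,140) and the post still upright, just in front of or below them at (165,160). In the top crop the arm hides the latch. I'll project the model into the images to find the offset.

```bash
cat >> h.py <<'E'
def proj(cam,p):
    m=M(cam); q=np.linalg.inv(np.array(m['extrinsics']))@np.r_[p,1]; s=q[:2]/q[2]; s=s*(1+m['k1']*(s@s))
    return np.array([m['fx']*s[0]+m['cx'],m['fy']*s[1]+m['cy']])
E
python3 - <<'E'
from h import *
print('cams',np.array(M('scene')['extrinsics'])[:3,3],np.array(M('top')['extrinsics'])[:3,3])
k=4.9
tc=lambda p:((np.array(p)-[160,125]+.5)*k-.5).round(); sc=lambda p:((np.array(p)-[245,145]+.5)*k-.5).round()
for q in(-.1,0,.1):
    for h in (.1195,.1515):
        w=cw([-.096-.045*np.cos(q),-.045*np.sin(q),h]); print(q,h,'scene',sc(proj('scene',w)),'top',tc(proj('top',w)))
for n,c in dict(pivot=[-.096,0,.1195],tongue=[-.066,0,.1195],bar1=[-.035,.05,.142],bar2=[-.035,-.05,.142],fl=[-.082,.142,.112],bl=[.082,.142,.112],br=[.082,-.142,.112],fr=[-.082,-.142,.112],houseL=[-.122,.03,.108],houseR=[-.122,-.03,.108]).items():
    print(n,'scene',sc(proj('scene',cw(c))),'top',tc(proj('top',cw(c))))
o=r.get_obs(); t=np.array(o['tcp_pos'])
for dz in (0,-.019): print('tip',((proj('scene',t+[0,0,dz])-[240,130]+.5)*5).round())
E
```

```text
cams [ 1.0862041  -0.52745789  1.28108809] [ 0.33259707 -0.01977283  1.26897872]
-0.1 0.1195 scene [144.  88.] top [250. 402.]
-0.1 0.1515 scene [146.  62.] top [243. 395.]
0 0.1195 scene [139.  90.] top [257. 403.]
0 0.1515 scene [141.  65.] top [250. 396.]
0.1 0.1195 scene [135.  93.] top [264. 404.]
0.1 0.1515 scene [136.  67.] top [257. 397.]
pivot scene [175. 129.] top [269. 333.]
tongue scene [199. 156.] top [277. 287.]
bar1 scene [280. 134.] top [203. 220.]
bar2 scene [172. 199.] top [360. 244.]
fl scene [330.  62.] top [ 56. 281.]
bl scene [472. 204.] top [105.  39.]
br scene [167. 400.] top [534. 101.]
fr scene [ 31. 238.] top [495. 347.]
houseL scene [185.  98.] top [218. 369.]
houseR scene [122. 134.] top [311. 384.]
tip [164. 150.]
tip [163. 166.]
```

Request:
servo_tool --commands '[[[0, 0, -0.1], [0, 0, 0]], [[0, 0, -0.2], [0, 0, 0]], [[0, 0, -0.2], [0, 0, 0]], [[0, 0, -0.2], [0, 0, 0]]]'

```text
clock: 5.45
tcp_pos: [0.4942, 0.1312, 0.1944]
orientation: [0.244, 3.131, 0.001]
contact_force: [-0.4, -0.6, -0.2]
grip_width: -0.0001
gripper_force: 0.0
```

Run:
```python
from h import *
p,d=r.grab_frame('scene'); a=cv2.resize(p[120:190,245:325,::-1],None,fx=7.5,fy=7.5,interpolation=cv2.INTER_CUBIC)
t=np.array(r.get_obs()['tcp_pos']); print(wc(t))
f=lambda w:((proj('scene',w)-[245,120]+.5)*7.5).round()
print('tcp',f(t),'tip',f(t-[0,0,.019]))
for q in(-.1,0,.1): print(q,f(cw([-.096-.045*np.cos(q),-.045*np.sin(q),.1515])),f(cw([-.096-.045*np.cos(q),-.045*np.sin(q),.1195])))
cv2.imwrite('pics/s3.png',a)
o=np.zeros(3)
for v in range(156,170):
  row=[]
  for u in range(268,284):
    oo,dd=ray('scene',(u,v)); w=oo+dd*d[v,u]; c=wc(w)*1000; row.append('%d,%d,%d'%tuple(c.round()) if d[v,u]>0 and c[2]>105 else '.')
  print(v,' '.join(row))
```

```text
[-0.1412653  -0.00469095  0.19377129]
tcp [211. 236.] tip [210. 261.]
-0.1 [224. 283.] [221. 323.]
0 [216. 287.] [214. 327.]
0.1 [209. 291.] [207. 331.]
156 . . . . . . . . . . . . . . . .
157 . . . . . . . . . . . . . . . .
158 . . . . -143,-5,152 -142,-1,150 . . . . . . . . . .
159 . . . . -139,-7,151 -134,-7,156 . . . . . . . . . .
160 . . . . -138,-8,147 -136,-5,148 . . . . . . . . . .
161 . . . . -141,-6,137 -134,-7,144 . . . . . . . . . .
162 . . . . -136,-9,138 -134,-6,137 . . . . . . . . . .
163 . . . . -137,-8,130 -135,-5,129 . . . . . . . . . .
164 . . . . -140,-6,120 -134,-6,126 -135,0,121 . . . . . . . . .
165 . . . . -134,-11,124 -134,-5,119 -130,-4,122 -129,1,120 -127,4,120 . . . . . -120,27,110 .
166 . . . . . -128,-10,122 -127,-6,120 -125,-3,121 -122,0,122 -122,5,118 . . . -120,23,106 -115,23,112 -114,27,110
167 . . . . . . -122,-10,123 -123,-4,118 -116,-5,126 -117,0,121 -114,2,123 -117,11,113 -118,16,108 -114,17,112 -113,22,109 -108,22,114
168 . . . . . . . -117,-9,122 . -115,-1,117 -114,3,116 -108,3,122 -113,12,110 -113,17,106 -111,21,105 -109,23,106
169 . . . . . . . . -113,-7,118 -109,-5,121 -108,-2,120 -107,3,117 -104,5,119 -100,6,123 -107,17,107 -105,21,106
```

View pics/s3.png

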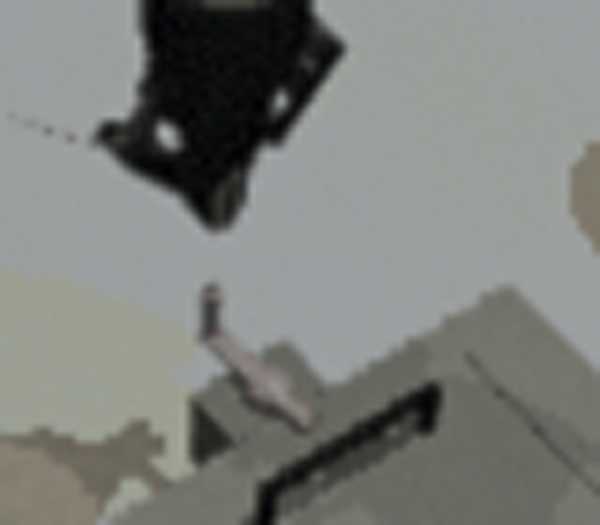

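The fingertips appear at about (217,228), higher in the picture than the predicted tip at (210,261). The post top is at (211,288), as the model predicts. The depth at the fingers will show how far off they are.

Run:
```python
from h import *
for cam in ('scene','top'):
  p,d=r.grab_frame(cam)
  P=[]
  for v in range(120,230):
    for u in range(170,330):
      if d[v,u]>0:
        o,dd=ray(cam,(u,v)); w=o+dd*d[v,u]; c=wc(w)
        if abs(c[0]+.141)<.06 and abs(c[1])<.06 and .16<c[2]<.25: P.append(c*1000)
  P=np.array(P).round(); 
  if len(P)==0: print(cam,'none'); continue
  P=P[np.argsort(P[:,2])]; print(cam,len(P),P[:40].tolist())
```

```text
scene 48 [[-132.0, 2.0, 209.0], [-135.0, -13.0, 212.0], [-133.0, -11.0, 212.0], [-129.0, -9.0, 214.0], [-130.0, -4.0, 216.0], [-133.0, -2.0, 217.0], [-135.0, 9.0, 218.0], [-133.0, -7.0, 220.0], [-141.0, -18.0, 220.0], [-133.0, -15.0, 220.0], [-128.0, -1.0, 221.0], [-132.0, 2.0, 221.0], [-134.0, -19.0, 222.0], [-136.0, -17.0, 224.0], [-142.0, -17.0, 224.0], [-144.0, -20.0, 224.0], [-134.0, -14.0, 224.0], [-129.0, -14.0, 224.0], [-126.0, -12.0, 225.0], [-130.0, -13.0, 227.0], [-134.0, -10.0, 227.0], [-133.0, 6.0, 228.0], [-131.0, -8.0, 228.0], [-129.0, -5.0, 228.0], [-129.0, -1.0, 230.0], [-134.0, -15.0, 230.0], [-136.0, -17.0, 230.0], [-134.0, 7.0, 232.0], [-141.0, -19.0, 232.0], [-131.0, -8.0, 234.0], [-132.0, -12.0, 235.0], [-129.0, -6.0, 235.0], [-130.0, -1.0, 236.0], [-134.0, -15.0, 236.0], [-131.0, -4.0, 237.0], [-135.0, -10.0, 237.0], [-135.0, -18.0, 237.0], [-133.0, 6.0, 238.0], [-131.0, -0.0, 239.0], [-137.0, -18.0, 241.0]]
top none
```

The fingers are right horizontally, but the shut tips sit at about z = 0.205 while the reported TCP is at 0.194. So the tips are roughly 10 mm above the TCP, not 19 mm below it. That means the pinch closed just over the post. I'll reopen and pinch about 25 mm lower.

Request:
servo_tool --commands '[[[0, 0, 0], [0, 0, 0]], [[0, 0, 0], [0, 0, 0]], [[0, 0, 0], [0, 0, 0]], [[0, 0, 0], [0, 0, 0]], [[0, 0, 0], [0, 0, 0]], [[0, 0, 0], [0, 0, 0]], [[0, 0, 0], [0, 0, 0]], [[0, 0, 0.1], [0, 0, 0]], [[0, 0, 0.15], [0, 0, 0]], [[0, 0, 0.2], [0, 0, 0]], [[0, 0, 0.25], [0, 0, 0]], [[0, 0, 0.28], [0, 0, 0]], [[0, 0, 0.29], [0, 0, 0]], [[0, 0, 0.29], [0, 0, 0]]]' --claw 0

```text
clock: 7.0
tcp_pos: [0.4941, 0.131, 0.1216]
orientation: [-0.244, -3.132, 0.0]
contact_force: [0.4, -0.3, 0.1]
grip_width: 0.0856
gripper_force: 0.0
```

Request:
servo_tool --commands '[[[0, 0, 0], [0, 0, 0]], [[0, 0, 0], [0, 0, 0]], [[0, 0, 0], [0, 0, 0]], [[0, 0, 0], [0, 0, 0]], [[0, 0, 0], [0, 0, 0]], [[0, 0, 0], [0, 0, 0]], [[0, 0, 0], [0, 0, 0]], [[0, 0, 0], [0, 0, 0]], [[0, 0, 0], [0, 0, 0]], [[0, 0, 0], [0, 0, 0]]]' --claw 1 --squeeze 25

```text
clock: 8.0
tcp_pos: [0.4942, 0.1314, 0.1219]
orientation: [0.243, 3.132, 0.001]
contact_force: [-0.9, 0.4, 2.5]
grip_width: 0.0083
gripper_force: 24.5
```

The post is pinched (8.3 mm opening, 24.5 N). Now I'll feel in the +q direction (tool -y) in small steps.

Request:
servo_tool --commands '[[[-0.001, -0.009, 0], [0, 0, 0]], [[-0.003, -0.018, 0], [0, 0, 0]], [[-0.005, -0.027, 0], [0, 0, 0]], [[-0.007, -0.036, 0], [0, 0, 0]], [[-0.007, -0.036, 0], [0, 0, 0]], [[-0.007, -0.036, 0], [0, 0, 0]], [[-0.007, -0.036, 0], [0, 0, 0]]]'

```text
clock: 8.7
tcp_pos: [0.4939, 0.1228, 0.1218]
orientation: [-0.242, -3.131, -0.001]
contact_force: [-2.3, 4.9, 3.4]
grip_width: 0.0086
gripper_force: 24.6
```

Request:
servo_tool --commands '[[[-0.004, -0.01, 0], [0, 0, 0]], [[-0.006, -0.017, 0], [0, 0, 0]], [[-0.006, -0.017, 0], [0, 0, 0]], [[-0.006, -0.017, 0], [0, 0, 0]], [[-0.006, -0.017, 0], [0, 0, 0]]]'

```text
clock: 9.2
tcp_pos: [0.4951, 0.1193, 0.1218]
orientation: [-0.241, -3.132, -0.003]
contact_force: [-1.8, 7.6, 1.1]
grip_width: 0.0085
gripper_force: 24.6
```

The force rises to 7.6 N at an angle of about 0.37, which suggests the stop. I'll back off and feel the other way.

Request:
servo_tool --commands '[[[0.006, 0.02, 0], [0, 0, 0]], [[0.011, 0.046, 0], [0, 0, 0]], [[0.012, 0.065, 0], [0, 0, 0]], [[0.011, 0.085, 0], [0, 0, 0]], [[0.008, 0.103, 0], [0, 0, 0]], [[0.004, 0.12, 0], [0, 0, 0]], [[-0.001, 0.133, 0], [0, 0, 0]], [[-0.006, 0.145, 0], [0, 0, 0]], [[-0.006, 0.145, 0], [0, 0, 0]], [[-0.006, 0.145, 0], [0, 0, 0]], [[-0.006, 0.145, 0], [0, 0, 0]]]'

```text
clock: 10.3
tcp_pos: [0.502, 0.1524, 0.1216]
orientation: [-0.245, -3.131, 0.001]
contact_force: [-3.6, -1.3, 3.5]
grip_width: 0.0086
gripper_force: 25.0
```

```bash
cat >> h.py <<'E'
def lev():
    o=r.get_obs(); c=wc(o['tcp_pos']); print('case',c.round(4),'q',np.arctan2(-c[1],-.096-c[0]).round(3),'rad',np.hypot(c[1],c[0]+.096).round(4),'Fcase',(C.T@o['contact_force']).round(1),o['moment'])
E
python3 - <<'E'
from h import *
lev(); c=wc(r.get_obs()['tcp_pos']); q0=-.465
for q in (-.6,-.8,-1.,-1.2,-1.4,-1.6): print(q,[round(float(x)/.25,3) for x in ((.045*np.cos(q)-(-.096-c[0])),-.045*np.sin(q)-c[1])])
E
```

```text
case [-0.1364  0.0176  0.1216] q -0.411 rad 0.044 Fcase [-3.3 -1.8  3.5] [-0.41501455  0.51400181  0.04130483]
-0.6 [-0.013, 0.031]
-0.8 [-0.036, 0.059]
-1.0 [-0.064, 0.081]
-1.2 [-0.096, 0.097]
-1.4 [-0.131, 0.107]
-1.6 [-0.167, 0.11]
```

The force stays at 2–3 N past -0.4, so -q is the free side. I'll swing to about -1.6.

Request:
servo_tool --commands '[[[-0.006, 0.016, 0], [0, 0, 0]], [[-0.013, 0.031, 0], [0, 0, 0]], [[-0.024, 0.046, 0], [0, 0, 0]], [[-0.036, 0.059, 0], [0, 0, 0]], [[-0.05, 0.071, 0], [0, 0, 0]], [[-0.064, 0.081, 0], [0, 0, 0]], [[-0.08, 0.09, 0], [0, 0, 0]], [[-0.096, 0.097, 0], [0, 0, 0]], [[-0.096, 0.097, 0], [0, 0, 0]]]'

```text
clock: 11.2
tcp_pos: [0.5304, 0.1722, 0.1215]
orientation: [0.245, 3.132, -0.002]
contact_force: [-0.6, -4.5, 1.7]
grip_width: 0.0086
gripper_force: 24.9
```

Run:
```python
from h import *
lev(); c=wc(r.get_obs()['tcp_pos'])
for q in (-1.2,-1.3,-1.4,-1.5,-1.6,-1.65): print(q,[round(float(x)/.25,3) for x in ((.045*np.cos(q)-(-.096-c[0])),-.045*np.sin(q)-c[1])])
```

```text
case [-0.1113  0.0416  0.1215] q -1.218 rad 0.0443 Fcase [ 0.1 -4.6  1.7] [-1.01680305 -0.01399108  0.08686478]
-1.2 [0.004, 0.002]
-1.3 [-0.013, 0.007]
-1.4 [-0.031, 0.011]
-1.5 [-0.048, 0.013]
-1.6 [-0.066, 0.014]
-1.65 [-0.075, 0.013]
```

Request:
servo_tool --commands '[[[-0.013, 0.004, 0], [0, 0, 0]], [[-0.031, 0.006, 0], [0, 0, 0]], [[-0.048, 0.008, 0], [0, 0, 0]], [[-0.066, 0.008, 0], [0, 0, 0]], [[-0.075, 0.006, 0], [0, 0, 0]], [[-0.075, 0.006, 0], [0, 0, 0]], [[-0.075, 0.006, 0], [0, 0, 0]]]'

```text
clock: 11.9
tcp_pos: [0.549, 0.1732, 0.1218]
orientation: [0.242, 3.131, 0.002]
contact_force: [-0.9, 3.6, -0.7]
grip_width: 0.009
gripper_force: 24.7
```

Request:
servo_tool --commands '[[[0, 0, 0], [0, 0, 0]], [[0, 0, 0], [0, 0, 0]], [[0, 0, 0], [0, 0, 0]], [[0, 0, 0], [0, 0, 0]], [[0, 0, -0.1], [0, 0, 0]], [[0, 0, -0.25], [0, 0, 0]], [[0, 0, -0.35], [0, 0, 0]], [[0, 0, -0.35], [0, 0, 0]]]' --claw 0.5

```text
clock: 12.7
tcp_pos: [0.5511, 0.1724, 0.2132]
orientation: [0.244, 3.126, 0.006]
contact_force: [1.3, 0.1, -0.6]
grip_width: 0.0425
gripper_force: 0.0
```

Run:
```python
from h import *
lev(); st()
T=[]
for c,(v0,v1,u0,u1) in dict(scene=(110,200,240,340),top=(130,220,165,265)).items():
    p,_=r.grab_frame(c); T.append(cv2.resize(p[v0:v1,u0:u1,::-1],(400,360),interpolation=cv2.INTER_CUBIC))
cv2.imwrite('pics/m4.png',np.hstack(T))
print(rel(cw([-.035,0,.215]),down(0)),rel(cw([-.035,0,.215]),down(180)))
```

```text
case [-0.0909  0.0449  0.2132] q -1.684 rad 0.0452 Fcase [ 1.3  0.3 -0.6] [ 0.01291412 -0.04777484  0.00727064]
{'clock': 12.7, 'tcp_pos': [0.5511, 0.1724, 0.2132], 'orientation': [0.244, 3.1257, 0.0055], 'contact_force': [1.3069, 0.1282, -0.6021], 'grip_width': 0.0425, 'joints': [-0.6929, 0.3269, 0.3539, 1.8247, -0.1328, 1.0056, 1.1292]}
([-0.233, -0.176, -0.022], [0.001, 0.0, 0.999]) ([-0.233, -0.176, -0.022], [-0.0, 0.001, -1.001])
```

View pics/m4.png

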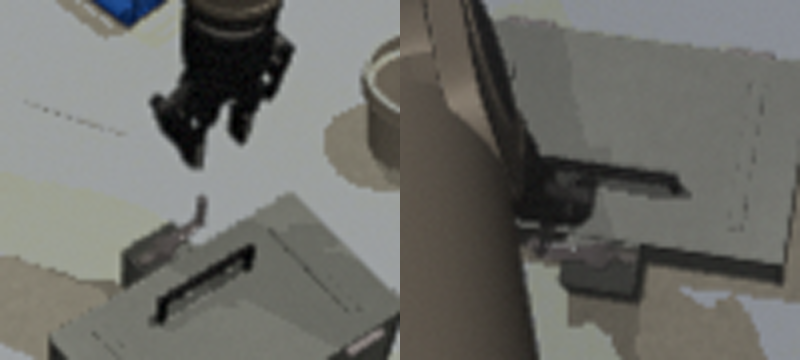

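The scene crop shows the lever swung round, with the post at (202,205) on the far side, the tongue clear along the case front, and the fingers free above it. Next I'll go over the bar with a 90° turn.

Request:
servo_tool --commands '[[[-0.06, -0.04, -0.02], [0, 0, 0.09]], [[-0.12, -0.09, -0.02], [0, 0, 0.18]], [[-0.18, -0.13, -0.02], [0, 0, 0.27]], [[-0.233, -0.176, -0.02], [0, 0, 0.36]], [[-0.233, -0.176, -0.02], [0, 0, 0.45]], [[-0.233, -0.176, -0.02], [0, 0, 0.54]], [[-0.233, -0.176, -0.02], [0, 0, 0.63]], [[-0.233, -0.176, -0.02], [0, 0, 0.72]], [[-0.233, -0.176, -0.02], [0, 0, 0.81]], [[-0.233, -0.176, -0.02], [0, 0, 0.9]], [[-0.233, -0.176, -0.02], [0, 0, 1.0]], [[-0.233, -0.176, -0.02], [0, 0, 1.0]], [[-0.233, -0.176, -0.02], [0, 0, 1.0]]]'

```text
clock: 14.1
tcp_pos: [0.5987, 0.1193, 0.2132]
orientation: [-2.383, -2.047, 0.003]
contact_force: [0.1, -0.2, 0.4]
grip_width: 0.0427
gripper_force: 0.0
```

Run:
```python
from h import *
st(); lev(); print(rel(cw([-.035,0,.119]),down(0)))
```

```text
{'clock': 14.1, 'tcp_pos': [0.5987, 0.1193, 0.2132], 'orientation': [-2.3832, -2.0467, 0.003], 'contact_force': [0.1334, -0.2368, 0.3629], 'grip_width': 0.0427, 'joints': [-0.8304, 0.4512, 0.7231, 1.7562, -0.3354, 1.0635, -0.1425]}
case [-3.570e-02 -2.000e-04  2.132e-01] q 3.139 rad 0.0603 Fcase [ 0.2 -0.2  0.4] [ 0.00267861 -0.02939824  0.01251155]
([0.001, 0.003, 0.377], [-0.001, 0.001, 0.002])
```

Request:
servo_tool --commands '[[[0, 0.003, 0.12], [0, 0, 0]], [[0, 0.003, 0.22], [0, 0, 0]], [[0, 0.003, 0.28], [0, 0, 0]], [[0, 0.003, 0.32], [0, 0, 0]], [[0, 0.003, 0.35], [0, 0, 0]], [[0, 0.003, 0.37], [0, 0, 0]], [[0, 0.003, 0.37], [0, 0, 0]], [[0, 0.003, 0.37], [0, 0, 0]]]'

```text
clock: 14.9
tcp_pos: [0.6005, 0.1193, 0.1223]
orientation: [2.387, 2.042, 0.001]
contact_force: [-0.1, -0.2, -0.7]
grip_width: 0.0428
gripper_force: 0.0
```

Request:
servo_tool --commands '[[[0, 0, 0], [0, 0, 0]], [[0, 0, 0], [0, 0, 0]], [[0, 0, 0], [0, 0, 0]], [[0, 0, 0], [0, 0, 0]], [[0, 0, 0], [0, 0, 0]], [[0, 0, 0], [0, 0, 0]], [[0, 0, 0], [0, 0, 0]], [[0, 0, 0], [0, 0, 0]]]' --claw 1 --squeeze 40

```text
clock: 15.7
tcp_pos: [0.5997, 0.1196, 0.1223]
orientation: [-2.386, -2.042, 0.0]
contact_force: [-4.0, 0.3, 4.1]
grip_width: 0.0085
gripper_force: 39.2
```

```bash
cat > arc.py <<'E'
from h import *
import sys
# rows for lid angles; bar assumed at tool (0,0,-off); tilt phi(theta)
def rows(th0,ths,off,k,bias=0):
    o=r.get_obs(); R0=R.from_rotvec(o['orientation']).as_matrix(); p0=np.array(o['tcp_pos'])
    def pose(th):
        a=np.arctan2(.042,.115)+th; b=cw([.08-.1224*np.cos(a),0,.1+.1224*np.sin(a)])
        ph=k*th; Rt=R.from_rotvec(C@np.array([0,1,0])*ph).as_matrix()@down(0)
        return b+Rt@np.array([0,0,off])+[0,0,bias],Rt
    for th in ths:
        p,Rt=pose(th); print(round(th,2),((R0.T@(p-p0))/.25).round(3).tolist(),(R.from_matrix(R0.T@Rt).as_rotvec()/(np.pi/2)).round(3).tolist())
E
python3 - <<'E'
from arc import *
st(); lev(); rows(0,[0,.1,.2,.3,.4,.5,.6],.0,.38) if 0 else rows(0,np.arange(0,.75,.1),.022,.38)
E
```

```text
{'clock': 15.7, 'tcp_pos': [0.5997, 0.1196, 0.1223], 'orientation': [-2.3861, -2.0421, 0.0002], 'contact_force': [-4.0181, 0.2859, 4.1226], 'grip_width': 0.0085, 'joints': [-0.7736, 0.5564, 0.6553, 1.8318, -0.4251, 0.8982, -0.0753]}
case [-0.0347  0.0002  0.1223] q -3.138 rad 0.0613 Fcase [-4.  -0.3  4.1] [ 0.04183686  0.74315686 -0.00483415]
0.0 [-0.001, -0.001, 0.009] [-0.001, -0.0, -0.0]
0.1 [-0.001, 0.015, -0.036] [0.024, -0.0, -0.0]
0.2 [-0.001, 0.035, -0.079] [0.048, -0.0, -0.0]
0.3 [-0.001, 0.059, -0.12] [0.072, -0.0, -0.0]
0.4 [-0.001, 0.087, -0.158] [0.096, -0.0, -0.0]
0.5 [-0.001, 0.119, -0.193] [0.12, -0.0, -0.0]
0.6 [-0.001, 0.154, -0.224] [0.145, -0.0, -0.0]
0.7 [-0.001, 0.192, -0.251] [0.169, -0.0, -0.0]
```

The bar is gripped (8.5 mm, 39 N). I'll lift along the arc, tilting a little.

Request:
servo_tool --commands '[[[0, 0.006, -0.023], [0.012, 0, 0]], [[0, 0.015, -0.045], [0.024, 0, 0]], [[0, 0.025, -0.067], [0.036, 0, 0]], [[0, 0.035, -0.088], [0.048, 0, 0]], [[0, 0.047, -0.109], [0.06, 0, 0]], [[0, 0.059, -0.129], [0.072, 0, 0]], [[0, 0.073, -0.148], [0.084, 0, 0]], [[0, 0.087, -0.167], [0.096, 0, 0]], [[0, 0.103, -0.185], [0.108, 0, 0]], [[0, 0.119, -0.202], [0.12, 0, 0]], [[0, 0.119, -0.202], [0.12, 0, 0]]]'

```text
clock: 16.8
tcp_pos: [0.6271, 0.1153, 0.1713]
orientation: [-2.269, -1.942, 0.191]
contact_force: [-7.0, 1.8, 2.6]
grip_width: 0.008
gripper_force: 39.5
```

Run:
```python
from arc import *
st(); lev(); o=r.get_obs(); print(o['gripper_force'])
p,_=r.grab_frame('scene'); cv2.imwrite('pics/s5.png',cv2.resize(p[100:220,230:370,::-1],None,fx=4.5,fy=4.5,interpolation=cv2.INTER_CUBIC))
rows(0,np.arange(.5,1.5,.1),.022,.38)
```

```text
{'clock': 16.8, 'tcp_pos': [0.6271, 0.1153, 0.1713], 'orientation': [-2.2695, -1.9425, 0.1911], 'contact_force': [-6.9893, 1.7958, 2.6317], 'grip_width': 0.008, 'joints': [-0.654, 0.643, 0.639, 1.5692, -0.4319, 1.2655, -0.0567]}
case [-0.007   0.0002  0.1713] q -3.139 rad 0.089 Fcase [-7.2  0.7  2.6] [ 0.23493458  1.46035146 -0.01703566]
39.51205551624298
0.5 [-0.001, 0.009, 0.002] [-0.003, 0.0, -0.0]
0.6 [-0.001, 0.037, -0.035] [0.021, 0.0, -0.0]
0.7 [-0.001, 0.069, -0.069] [0.045, 0.0, -0.0]
0.8 [-0.001, 0.104, -0.1] [0.07, 0.0, -0.0]
0.9 [-0.001, 0.142, -0.127] [0.094, 0.0, -0.0]
1.0 [-0.001, 0.183, -0.149] [0.118, 0.0, -0.0]
1.1 [-0.001, 0.225, -0.167] [0.142, 0.0, -0.0]
1.2 [-0.001, 0.269, -0.181] [0.166, 0.0, -0.0]
1.3 [-0.001, 0.314, -0.19] [0.19, 0.0, -0.0]
1.4 [-0.001, 0.36, -0.194] [0.215, 0.0, -0.0]
```

View pics/s5.png

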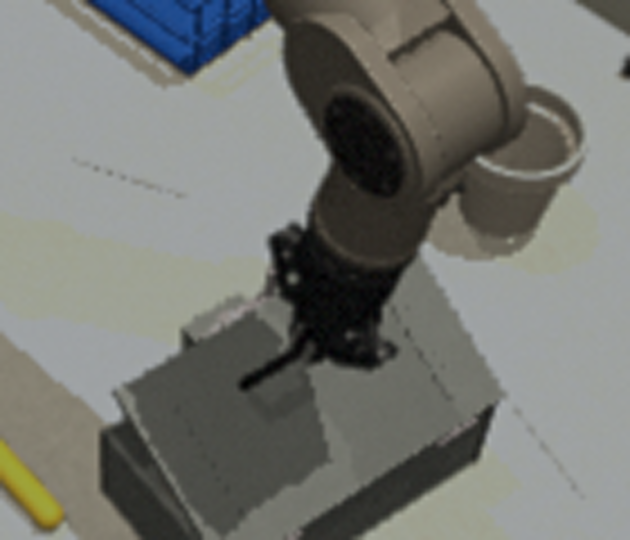

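The picture shows the lid lifted to about 0.5 rad with the bar in the fingers at (310,355), and the hand clear of everything. I'll continue.

Request:
servo_tool --commands '[[[0, 0.015, -0.018], [0.01, 0, 0]], [[0, 0.032, -0.036], [0.022, 0, 0]], [[0, 0.048, -0.053], [0.033, 0, 0]], [[0, 0.065, -0.07], [0.045, 0, 0]], [[0, 0.082, -0.086], [0.058, 0, 0]], [[0, 0.101, -0.101], [0.07, 0, 0]], [[0, 0.12, -0.115], [0.082, 0, 0]], [[0, 0.14, -0.128], [0.094, 0, 0]], [[0, 0.16, -0.139], [0.106, 0, 0]], [[0, 0.181, -0.15], [0.118, 0, 0]], [[0, 0.181, -0.15], [0.118, 0, 0]]]'

```text
clock: 17.95
tcp_pos: [0.6787, 0.1074, 0.2031]
orientation: [-2.15, -1.841, 0.352]
contact_force: [-9.0, 1.6, 15.0]
grip_width: 0.0081
gripper_force: 39.8
```

Run:
```python
from arc import *
st(); lev()
rows(0,np.arange(.9,1.5,.1),.022,.38); print(); rows(0,np.arange(1,1.5,.1),.022,.42)
```

```text
{'clock': 17.95, 'tcp_pos': [0.6787, 0.1074, 0.2031], 'orientation': [-2.1503, -1.8414, 0.3524], 'contact_force': [-9.0322, 1.5805, 14.9901], 'grip_width': 0.0081, 'joints': [-0.5021, 0.8073, 0.6048, 1.2299, -0.4712, 1.6149, -0.0501]}
case [0.0452 0.0004 0.2031] q -3.139 rad 0.1412 Fcase [-9.2  0.2 15. ] [0.50649033 2.95642259 0.04150723]
0.9 [-0.002, -0.03, 0.045] [-0.024, -0.001, 0.0]
1.0 [-0.002, 0.006, 0.015] [0.0, -0.001, 0.0]
1.1 [-0.002, 0.044, -0.01] [0.024, -0.001, 0.0]
1.2 [-0.002, 0.085, -0.032] [0.048, -0.001, 0.0]
1.3 [-0.002, 0.127, -0.049] [0.073, -0.001, 0.0]
1.4 [-0.002, 0.171, -0.062] [0.097, -0.001, 0.0]

1.0 [-0.002, 0.002, 0.015] [0.026, -0.001, 0.0]
1.1 [-0.002, 0.04, -0.011] [0.052, -0.001, 0.0]
1.2 [-0.002, 0.081, -0.032] [0.079, -0.001, 0.0]
1.3 [-0.002, 0.123, -0.05] [0.106, -0.001, 0.0]
1.4 [-0.002, 0.167, -0.062] [0.133, -0.001, 0.0]
```

Joint 6 is nearing its limit, so I'll hold the tilt from here and ease 5 mm outward, because the radial force is about 16 N.

Run:
```python
from arc import *
o=r.get_obs(); R0=R.from_rotvec(o['orientation']).as_matrix(); p0=np.array(o['tcp_pos']); b0=None
for th in np.arange(1,1.5,.1):
    a=np.arctan2(.042,.115)+th; b=cw([.08-.1224*np.cos(a),0,.1+.1224*np.sin(a)])
    if b0 is None: b0=b
    print(round(th,2),(R0.T@(b-b0)/.25).round(3), 'abs(off .018)',(R0.T@(b-p0)/.25+[0,0,.018/.25]).round(3))
```

```text
1.0 [0. 0. 0.] abs(off .018) [-0.002  0.006 -0.001]
1.1 [ 0.     0.042 -0.026] abs(off .018) [-0.001  0.047 -0.026]
1.2 [ 0.     0.086 -0.047] abs(off .018) [-0.001  0.091 -0.048]
1.3 [ 0.     0.132 -0.064] abs(off .018) [-0.001  0.137 -0.064]
1.4 [ 0.     0.179 -0.076] abs(off .018) [-0.001  0.185 -0.077]
```

Request:
servo_tool --commands '[[[0, 0.01, -0.012], [0, 0, 0]], [[0, 0.025, -0.025], [0, 0, 0]], [[0, 0.046, -0.038], [0, 0, 0]], [[0, 0.068, -0.05], [0, 0, 0]], [[0, 0.09, -0.06], [0, 0, 0]], [[0, 0.09, -0.06], [0, 0, 0]]]'

```text
clock: 18.55
tcp_pos: [0.7057, 0.1033, 0.2075]
orientation: [-2.153, -1.843, 0.35]
contact_force: [-3.8, 1.3, 8.0]
grip_width: 0.008
gripper_force: 39.3
```

Request:
servo_tool --commands '[[[0, 0.022, -0.01], [0, 0, 0]], [[0, 0.045, -0.018], [0, 0, 0]], [[0, 0.068, -0.026], [0, 0, 0]], [[0, 0.085, -0.031], [0, 0, 0]], [[0, 0.098, -0.034], [0, 0, 0]], [[0, 0.098, -0.034], [0, 0, 0]]]'

```text
clock: 19.15
tcp_pos: [0.7316, 0.0993, 0.2061]
orientation: [-2.153, -1.844, 0.349]
contact_force: [-2.5, 1.6, 4.7]
grip_width: 0.0078
gripper_force: 39.3
```

Run:
```python
from arc import *
st(); lev(); o=r.get_obs(); Rt=R.from_rotvec(o['orientation']).as_matrix()
for off in(.014,.018,.022):
    b=wc(o['tcp_pos']-Rt[:,2]*off); print(off,b.round(4),np.hypot(b[0]-.08,b[2]-.1).round(4),'theta',np.arctan2(b[2]-.1,.08-b[0])-.35)
p,d=r.grab_frame('scene'); cv2.imwrite('pics/s6.png',cv2.resize(p[80:220,230:390,::-1],None,fx=4.2,fy=4.2,interpolation=cv2.INTER_CUBIC))
P=[]
for v in range(90,230):
  for u in range(240,370):
    if d[v,u]>0:
      oo,dd=ray('scene',(u,v)); P.append(wc(oo+dd*d[v,u]))
P=np.array(P); Q=P[(P[:,2]>.15)&(P[:,2]<.25)&(abs(P[:,0]-.08)<.06)&(P[:,1]<-.05)&(P[:,1]>-.15)]
A=np.polyfit(Q[:,2],Q[:,0],1); print(len(Q),A,'theta',np.pi/2-np.arctan(-A[0]),Q[:,2].max(),np.median(abs(Q[:,0]-np.polyval(A,Q[:,2]))))
```

```text
{'clock': 19.15, 'tcp_pos': [0.7316, 0.0993, 0.2061], 'orientation': [-2.1534, -1.8438, 0.3495], 'contact_force': [-2.5467, 1.566, 4.6953], 'grip_width': 0.0078, 'joints': [-0.4326, 0.8988, 0.5969, 1.0416, -0.4951, 1.6987, -0.0618]}
case [0.0987 0.0004 0.2061] q -3.139 rad 0.1947 Fcase [-2.8  1.2  4.7] [ 0.27256586  0.89122492 -0.0168986 ]
0.014 [0.1038 0.0004 0.2191] 0.1215 theta 1.4180728056071654
0.018 [0.1053 0.0004 0.2228] 0.1254 theta 1.42373244565358
0.022 [0.1067 0.0004 0.2265] 0.1293 theta 1.429047236764183
496 [-0.13343458  0.10492545] theta 1.4381453192439695 0.2499964707644915 0.0011902995738597363
```

View pics/s6.png

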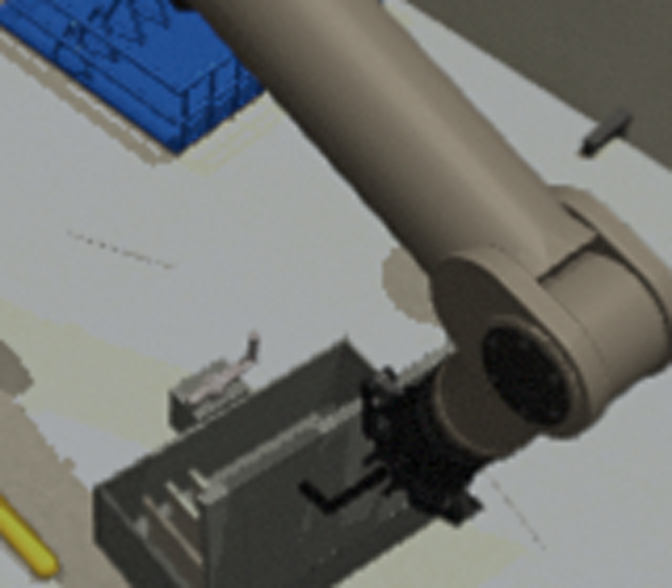

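The picture shows the lid nearly upright (1.43 rad from depth), the bar in the fingers at (385,480), and the lever still swung aside with its post at (253,350). I'll open a little and withdraw along the tool axis.

Request:
servo_tool --commands '[[[0, 0, 0], [0, 0, 0]], [[0, 0, 0], [0, 0, 0]], [[0, 0, 0], [0, 0, 0]], [[0, 0, 0], [0, 0, 0]], [[0, 0, 0], [0, 0, 0]]]' --claw 0.75

```text
clock: 19.7
tcp_pos: [0.732, 0.0986, 0.2051]
orientation: [-2.156, -1.844, 0.349]
contact_force: [0.0, 0.4, -0.5]
grip_width: 0.0215
gripper_force: 0.0
```

Request:
servo_tool --commands '[[[0, 0, -0.03], [0, 0, 0]], [[0, 0, -0.07], [0, 0, 0]], [[0, 0, -0.12], [0, 0, 0]], [[0, 0, -0.2], [0, 0, 0]], [[0, 0, -0.3], [0, 0, 0]], [[0, 0, -0.4], [0, 0, 0]], [[0, 0, -0.4], [0, 0, 0]], [[0, 0, -0.4], [0, 0, 0]]]'

```text
clock: 20.5
tcp_pos: [0.7682, 0.0925, 0.2992]
orientation: [-2.156, -1.844, 0.348]
contact_force: [0.7, -0.4, -1.2]
grip_width: 0.0212
gripper_force: 0.0
```

Run:
```python
from arc import *
st(); lev()
p,d=r.grab_frame('scene'); cv2.imwrite('pics/s7.png',cv2.resize(p[60:240,200:400,::-1],None,fx=3,fy=3,interpolation=cv2.INTER_CUBIC))
P=[]
for v in range(90,230):
  for u in range(240,370):
    if d[v,u]>0:
      oo,dd=ray('scene',(u,v)); P.append(wc(oo+dd*d[v,u]))
P=np.array(P); Q=P[(P[:,2]>.15)&(P[:,2]<.25)&(abs(P[:,0]-.08)<.06)&(P[:,1]<-.05)&(P[:,1]>-.15)]
A=np.polyfit(Q[:,2],Q[:,0],1); print('theta',np.pi/2-np.arctan(-A[0]))
L=P[(P[:,2]>.114)&(P[:,2]<.16)&(P[:,0]<-.085)&(P[:,0]>-.16)&(abs(P[:,1])<.06)]; H=L[L[:,2]>.135]; print('post',H.mean(0),len(H))
```

```text
{'clock': 20.5, 'tcp_pos': [0.7682, 0.0925, 0.2992], 'orientation': [-2.1555, -1.8443, 0.3476], 'contact_force': [0.6915, -0.4092, -1.1586], 'grip_width': 0.0212, 'joints': [-0.3226, 0.9199, 0.5061, 0.7424, -0.4525, 1.9161, -0.1531]}
case [ 0.1359 -0.0006  0.2992] q 3.139 rad 0.2319 Fcase [ 0.7 -0.3 -1.2] [-0.06341389 -0.34306024  0.03984015]
theta 1.4402671990330485
post [-0.09746065  0.04391443  0.14609026] 14
```

View pics/s7.png

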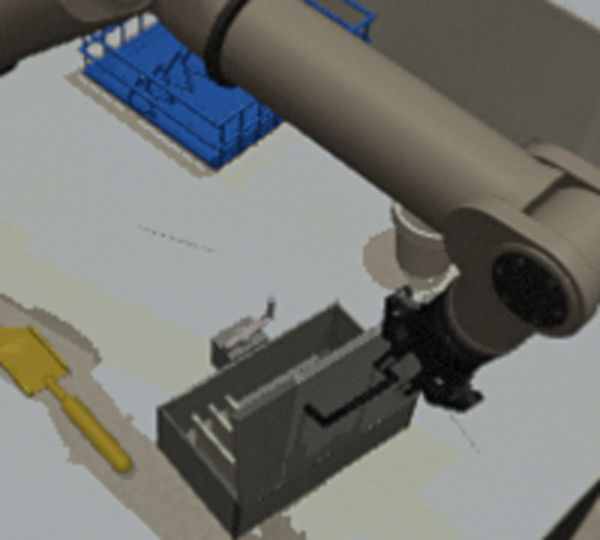

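The picture shows the hand free of the bar, the lid standing at 1.44 rad, and the lever post at case (-97, 44) mm. Joint 6 is close to its limit, so I'll untilt slightly while rising, then hand in.

Request:
servo_tool --commands '[[[0, 0, 0], [-0.05, 0, 0]], [[0, -0.02, -0.04], [-0.12, 0, 0]], [[0, -0.04, -0.1], [-0.2, 0, 0]], [[0, -0.04, -0.1], [-0.2, 0, 0]], [[0, -0.04, -0.1], [-0.2, 0, 0]], [[0, -0.04, -0.1], [-0.2, 0, 0]]]'

```text
clock: 21.15
tcp_pos: [0.7676, 0.0934, 0.3237]
orientation: [-2.35, -2.011, 0.065]
contact_force: [-0.1, 0.8, -1.0]
grip_width: 0.0213
gripper_force: 0.0
```

Run:
```python
from h import *
st(); print(r.hand_in())
```

```text
{'clock': 21.15, 'tcp_pos': [0.7676, 0.0934, 0.3237], 'orientation': [-2.3502, -2.0114, 0.0646], 'contact_force': [-0.1167, 0.7741, -0.9702], 'grip_width': 0.0213, 'joints': [-0.4771, 0.6863, 0.5671, 1.0871, -0.3572, 1.5199, -0.1324]}
the job is handed in; nothing more can be done
None
```

The case is open and handed in at 21 s: the lever is swung about 1.6 rad to its free side without forcing (about 8 N at the stop), the lid stands at about 1.44 rad, the gripper is clear, and the jar, pot and trowel were not touched.

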